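# Change over the canisters on the drying stand

## Robot

A 6-joint arm with a two-finger parallel gripper is mounted at the origin on the work surface. World frame = base frame: x ahead of the robot, y to its left, z up, the work surface at z = 0. Lengths are in m, angles in rad, forces in N, time in s.
With the tool pointing down it reaches from about 0.35 to 0.925 m from the base axis. Payload 6.4 kg.
Tool frame: the origin (TCP) lies on the mounting face of the last link; the fingertips stand 199 mm ahead of it and the grasp point (between the pads) lies 180 mm ahead of it; z points along the fingers, y is the line along which they close (so a half turn about z gives the same grasp; the last joint's range is limited). The gripper opens to 94 mm and grips with 3 to 60 N. Pads are 16 mm wide; open, the fingers measure 119 mm over their backs; the gripper's body (75 mm by 177 mm) begins 78 mm behind the grasp point.
Start: joints at [-1.286, 0.245, 1.558, -0, 1.339, -0.174], TCP at [0.288, -0.583, 0.405] pointing down, gripper open.
Joint ranges: [-3.13, 3.13], [-1.02, 2.26], [0.13, 2.54], [-0.95, 4.09], [0.21, 2.88], [-2.74, 2.74]. Speed limits (rad/s): [2.57, 2.57, 3.14, 3.14, 3.14, 3.14].

## Interface

Orientations are given as [roll, pitch, yaw] about the fixed x, y, z axes, in that order (R = Rz(yaw) Ry(pitch) Rx(roll)).
In Python, from station import get_state, camera, hand_in gives the robot as it stands.
- The arm moves only by the shell command python3 -m inch 'ROWS' [OPENING] [FORCE]. ROWS is JSON, a list of rows, each an object with "xyz": the shift along the tool's x, y, z in units of 3 cm (1.0 is 3 cm), a list of three; "turn": the turn about the tool's z in units of 0.1 rad (1.0 is 0.1 rad). In form: [{"xyz": [dx, dy, dz], "turn": turn}, ...]. A call has 1 to 12 rows; each row shifts and turns the commanded pose from where the row before left it, along the tool's axes as they then stand; what a row does not reach is not made up. A row lasts 1/12 s, in which the tool goes at most 41.7 mm and 7.16 degrees, less where a joint would pass 70% of its speed; a pose out of reach is approached as far as the arm can. A call with a number of a shift or a turn outside -1 to 1 is refused whole. A call with a gripper value outside its range is refused whole. OPENING is the closure, from 0 (fully open) to 1 (shut), set as the call begins (- or left out, the last holds). The fingers move at their own pace and stop on an object; FORCE is the grip in N (left out, the last holds). Time passes only in rows, so rows that do not move let the fingers close. It gives the time, the measured TCP pose, the force, the opening and the grip force at its end, in the units of the state.
- get_state(): the state, without advancing time (a new reading comes with each control period).
- camera(name): name is "scene" or "top" or "wrist"; returns a dict with "img" (400x640x3 uint8, blue, green, red), "z_map" (400x640 float32, m along the optical axis (not along the pixel's ray), 0 where there is no reading), "fov_y" (degrees; the focal length in pixels is half the picture's height over the tangent of half this angle, whatever the lens; pixels are square), "cx", "cy" (the principal point, pixels), "world_to_cam" (4x4, takes a point from world to camera coordinates); the wrist camera has in their place "mount" (4x4, takes a point from camera to tool coordinates, whose origin is the TCP and whose axes are the flange's). Camera axes: x right, y up, looking along -z (the intrinsics and any distortion apply to the point x, -y, -z); pixel columns grow to the right and rows downward; lengths in m; the calibration is good to about 2 mm. A picture is of the moment at which its call begins: read the wrist's pose just before it.
- hand_in(): hands the job in; it is judged then, once.
The state is a dict: "t": time; "joints": joint angles; "joint_velocities": joint speeds; "tau": joint torques, N m; "eef_pos": TCP position; "eef_rot": TCP orientation; "force": force on the tool from outside, world axes, zero at the start; "moment": the same for the moment, N m; "finger_gap": finger opening in m; "finger_force": force on a finger pad.
Only numpy, scipy, OpenCV 4.12 (cv2) and the standard library are available. Lean on these libraries where they do the work, as an engineer would, in place of code of your own. Each camera call takes 0.05 s, during which the arm holds its last target. There are 200 camera calls.

## Task

Change over the load on the canister drying stand: first throw its damper lever into the shut notch (away from the robot), and with the damper shut take the dried canisters off the hooks and stand them upright in the grey tray, and hang every damp canister standing on the bench by its handle on a hook of its own. Set the fan knob's pointer on the long index line, and when all the canisters are in place throw the damper lever into the open notch (the one nearest the robot). Do not disturb the hygrometer or the archive box.

Things in the scene. Friction and masses are not known exactly. Their poses are not given: they have to be found in the camera images.
- stand: fixed drying stand, origin on the bench under its middle, x away from the robot, y left. Plenum 150 (x) x 420 (y) x 30 mm high; on posts at x 46, y +-200 a rail with four hooks (top 172 mm high). Right end: damper box (y -210 to -320) with lever, and blower drum to y -407, 107 high. Left end: control box (y 210 to 320) with fan knob. Boxes 85 mm high, 150 (x)
- hook0 (a point): leftmost hook: a 7 mm steel rod, level at 160 mm height, from the rail out towards the robot (stand's -x). This point is on the rod's axis, 40 mm in front of the rail. At x -30 mm from here the rod turns up to a tip that ends at x -39, its top 16 mm above the rod's axis. Frame as the stand's. A handle goes on over the tip and drops onto the rod anywhere between tip and rail
- hook1 (a point): same point on the second hook from the left, 95 mm from the first
- hook2 (a point): same point on the third hook from the left
- hook3 (a point): same point on the fourth, rightmost hook
- lever (a joint): weighted damper lever on the right-hand box, hinged 72 mm above the bench about the stand's y. rad: 0 upright, + leaning away from the robot. It has two end notches in its toothed quadrant, with a stop at each: +0.5 shut (leaning away), -0.5 open (leaning to the robot). Let go more than 0.15 rad past the middle it drops home into that side's notch; under 2 N at the ball moves it. Starts open
- lever_ball (a point): centre of the lever's steel ball, 30 mm across, on an 8 mm stem, 85 mm from the hinge
- notch_shut (a point): where the ball's centre is when the lever is in the shut notch
- notch_open (a point): where the ball's centre is when the lever is in the open notch
- fan_knob (a joint): fan knob on the left-hand box, upright axis. rad, growing clockwise from above, range 0 to 4.7; at 0 the pointer points 225 deg counter-clockwise (from above) from the stand's x; the index line is at 2.9. Held by friction alone, 0.04 N m
- knob_grip (a point): on the knob's axis, 107 mm above the bench, half-way up its grip bar: 44 mm long along the pointer, 12 mm thick, 95 to 117 mm above the bench, on a 48 mm round skirt. A white stripe on bar and skirt marks the pointer's end
- index (a point): the long black index line (the other ticks are short and thin) on the aluminium dial plate around the knob; point 40 mm from the knob's axis
- tray: fixed grey tray for the dried canisters, 130 (x) x 220 (y) mm, walls 4 mm thick and 26 mm high, floor 4 mm thick; origin at the centre of its underside
- dried0: dried canister, hangs at the start on hook0 (None if absent). All canisters are alike, 0.2 to 0.35 kg: square perforated aluminium body 46 (x) x 50 (y) x 60 mm high, with a rigid wire bail on top (see damp0). Origin at the centre of its underside, z up. From above it is gripped across its y faces, near the top, the bail standing between the fingers
- dried1: dried canister like dried0, hangs at the start on hook1 (None if absent)
- dried2: dried canister like dried0, hangs at the start on hook2 (None if absent)
- dried3: dried canister like dried0, hangs at the start on hook3 (None if absent)
- damp0: damp canister, built like dried0, stands at the start on the bench before the stand (None if absent). The bail, 6 mm wire, stands fixed in the y-z plane: legs at y +-19 mm up to 88 mm height, then sloping to a peak at 110 (top 113). A hook passes through it along x, either way round; hung, the rod's axis lies 100 mm above the canister's underside, in the peak
- damp1: damp canister like damp0, on the bench (None if absent)
- damp2: damp canister like damp0, on the bench (None if absent)
- hygrometer: bystander: a round brass hygrometer with a white dial, 60 mm across, 28 mm high, lying on the bench
- archive_box: bystander: a cardboard archive box 110 by 80 by 50 mm
Things that resemble listed ones, but are neither listed nor needed, are in the scene too. Leave any orange look-alike of the dried1 alone.

How it is judged:
On the way, in this order (a step that is already met when the one before it is completed fails the run):
1. the damper lever is in the shut notch (value of joint lever above 0.42 rad), for 0.2 s.
2. with the damper still shut, all dried canisters stand in the tray and all damp canisters hang on hooks (value of joint lever above 0.42 rad and x of dried0 in the frame of tray between -0.045 and 0.045 m and y of dried0 in the frame of tray between -0.09 and 0.09 m and z of each of dried0, dried1, dried2, dried3 in the frame of tray below 0.015 m and angle between each of dried0, dried1, dried2, dried3's own z axis and vertical below 0.15 rad and x of dried1 in the frame of tray between -0.045 and 0.045 m and y of dried1 in the frame of tray between -0.09 and 0.09 m and x of dried2 in the frame of tray between -0.045 and 0.045 m and y of dried2 in the frame of tray between -0.09 and 0.09 m and x of dried3 in the frame of tray between -0.045 and 0.045 m and y of dried3 in the frame of tray between -0.09 and 0.09 m and height (world z) of damp0 between 0.048 and 0.075 m and angle between each of damp0, damp1, damp2's own z axis and vertical below 0.35 rad and (horizontal distance between damp0 and hook0 below 0.05 m or horizontal distance between damp0 and hook1 below 0.05 m or horizontal distance between damp0 and hook2 below 0.05 m or horizontal distance between damp0 and hook3 below 0.05 m) and height (world z) of damp1 between 0.048 and 0.075 m and (horizontal distance between damp1 and hook0 below 0.05 m or horizontal distance between damp1 and hook1 below 0.05 m or horizontal distance between damp1 and hook2 below 0.05 m or horizontal distance between damp1 and hook3 below 0.05 m) and height (world z) of damp2 between 0.048 and 0.075 m and (horizontal distance between damp2 and hook0 below 0.05 m or horizontal distance between damp2 and hook1 below 0.05 m or horizontal distance between damp2 and hook2 below 0.05 m or horizontal distance between damp2 and hook3 below 0.05 m)), for 0.2 s.
3. the damper lever is in the open notch (value of joint lever below -0.42 rad), for 0.2 s.
At the end, for the whole second after the job is handed in: Dried canisters upright on the tray floor; damp ones hang by the bail, the underside 48 to 75 mm up, within 50 mm of a hook point, tilted under 0.35 rad; all released and under 0.04 m/s; knob within 0.12 rad of the index line; lever in the open notch (below -0.42 rad) (x of dried0 in the frame of tray between -0.045 and 0.045 m and y of dried0 in the frame of tray between -0.09 and 0.09 m and z of each of dried0, dried1, dried2, dried3 in the frame of tray below 0.015 m and angle between each of dried0, dried1, dried2, dried3's own z axis and vertical below 0.15 rad and x of dried1 in the frame of tray between -0.045 and 0.045 m and y of dried1 in the frame of tray between -0.09 and 0.09 m and x of dried2 in the frame of tray between -0.045 and 0.045 m and y of dried2 in the frame of tray between -0.09 and 0.09 m and x of dried3 in the frame of tray between -0.045 and 0.045 m and y of dried3 in the frame of tray between -0.09 and 0.09 m and height (world z) of damp0 between 0.048 and 0.075 m and angle between each of damp0, damp1, damp2's own z axis and vertical below 0.35 rad and (horizontal distance between damp0 and hook0 below 0.05 m or horizontal distance between damp0 and hook1 below 0.05 m or horizontal distance between damp0 and hook2 below 0.05 m or horizontal distance between damp0 and hook3 below 0.05 m) and height (world z) of damp1 between 0.048 and 0.075 m and (horizontal distance between damp1 and hook0 below 0.05 m or horizontal distance between damp1 and hook1 below 0.05 m or horizontal distance between damp1 and hook2 below 0.05 m or horizontal distance between damp1 and hook3 below 0.05 m) and height (world z) of damp2 between 0.048 and 0.075 m and (horizontal distance between damp2 and hook0 below 0.05 m or horizontal distance between damp2 and hook1 below 0.05 m or horizontal distance between damp2 and hook2 below 0.05 m or horizontal distance between damp2 and hook3 below 0.05 m) and linear speed of each of dried0, dried1, dried2, dried3, damp0, damp1, damp2 below 0.04 m/s and contact force between each of dried0, dried1, dried2, dried3, damp0, damp1, damp2 and the fingers below 0.1 N and value of joint fan_knob between 2.78 and 3.02 rad and value of joint lever below -0.42 rad); the robot touches nothing.
It fails at once if a bystander (hygrometer, archive box) is shifted more than 30 mm (distance of any of hygrometer, archive_box from where it was at the start of the episode above 0.03 m).
Of dried0, dried1, dried2, dried3 only 1 to 2 are there at a start; the rules pass over those that are not, and their reading is None.
Of damp0, damp1, damp2 only 2 to 3 are there at a start; the rules pass over those that are not, and their reading is None.
At some moment in a run one of damp0, damp1, damp2 may be knocked a few centimetres aside while the robot is not near it.
It also fails if it takes over 210 s, if anything falls off the work surface, if the arm or the gripper's body presses on something with over 40 N, if the wrist force passes 120 N, or if a joint passes its speed limit or range.

## Working session

There is one attempt and no reset: what is moved stays moved. The work goes in short steps, Python scripts to look and compute and a shell command to move; the robot and the scene stay as the last step left them, time stands still between calls to the robot, and variables do not carry over. Pictures are saved under pics/ and viewed, at most 14 in all, crops included, and the job is handed in when it is done.

```bash
mkdir -p pics; ls; cat > h.py <<'E'
import numpy as np,cv2
from station import get_state,camera
from scipy.spatial.transform import Rotation as R
def snap(n):
    s=get_state(); c=camera(n)
    if n=='wrist':
        T=np.eye(4); T[:3,:3]=R.from_euler('xyz',s['eef_rot']).as_matrix(); T[:3,3]=s['eef_pos']
        c['c2w']=T@c['mount']
    else: c['c2w']=np.linalg.inv(c['world_to_cam'])
    c['f']=c['img'].shape[0]/2/np.tan(np.radians(c['fov_y']/2))
    return c
def cloud(c):
    h,w=c['z_map'].shape; u,v=np.meshgrid(np.arange(w),np.arange(h)); z=c['z_map']
    P=np.stack([(u-c['cx'])/c['f']*z,-(v-c['cy'])/c['f']*z,-z],-1)
    return P@c['c2w'][:3,:3].T+c['c2w'][:3,3]
def ray(c,u,v,h):
    d=c['c2w'][:3,:3]@np.array([(u-c['cx'])/c['f'],-(v-c['cy'])/c['f'],-1]); o=c['c2w'][:3,3]
    return o+d*(h-o[2])/d[2]
def proj(c,p):
    q=np.linalg.inv(c['c2w'])@np.append(p,1); return c['cx']+c['f']*q[0]/-q[2], c['cy']+c['f']*q[1]/q[2]
E
python3 - <<'E'
from h import *
import pickle
for n in('top','scene','wrist'):
    c=snap(n); cv2.imwrite(f'pics/{n}0.png',c['img']); pickle.dump(c,open(f'{n}0.pkl','wb')); print(n,{k:v for k,v in c.items() if k not in('img','z_map')})
print(get_state())
E
```

```text
pics
top {'fov_y': 54.26592956525356, 'cx': 321.8357910016675, 'cy': 204.16354233113879, 'world_to_cam': array([[ 0.00869764, -0.9999314 , -0.00784486, -0.05613727],
       [ 0.98214519,  0.00706806,  0.18799169, -0.61167972],
       [-0.18792335, -0.00933987,  0.98213929, -1.05139009],
       [ 0.        ,  0.        ,  0.        ,  1.        ]]), 'c2w': array([[ 0.00869764,  0.98214519, -0.18792335,  0.40366581],
       [-0.9999314 ,  0.00706806, -0.00933987, -0.06162988],
       [-0.00784486,  0.18799169,  0.98213929,  1.14716183],
       [ 0.        ,  0.        ,  0.        ,  1.        ]]), 'f': np.float64(390.2804000238022)}
scene {'fov_y': 48.448219720122154, 'cx': 318.96011600769924, 'cy': 204.74457899571263, 'world_to_cam': array([[-0.79801591,  0.6025717 ,  0.00882975,  0.49246908],
       [-0.30890109, -0.42158603,  0.85255225,  0.04489806],
       [ 0.51744635,  0.67762273,  0.52256741, -1.65390759],
       [ 0.        ,  0.        ,  0.        ,  1.        ]]), 'c2w': array([[-0.79801591, -0.30890109,  0.51744635,  1.26267567],
       [ 0.6025717 , -0.42158603,  0.67762
[... 883 characters left out ...]
(289.4658333760301)}
{'t': 0.15, 'joints': array([-1.28610293e+00,  2.45660074e-01,  1.55871335e+00, -1.39673777e-05,
        1.33866996e+00, -1.74124878e-01]), 'joint_velocities': array([ 0.0016486 , -0.0018349 , -0.00449125, -0.00010569, -0.00015975,
        0.00017274]), 'tau': array([ 3.70308935e-04, -4.16263282e+01, -3.14984930e+01,  6.84665004e-02,
        3.15902056e-02, -9.15215423e-05]), 'eef_pos': array([ 0.28782129, -0.58262152,  0.40380526]), 'eef_rot': array([-3.14016150e+00, -2.37951540e-04,  4.58821331e-01]), 'force': array([-0.01616148, -0.24384118,  0.65886503]), 'moment': array([-0.04707665,  0.01019293,  0.0658415 ]), 'finger_force': 0.0, 'finger_gap': 0.09434968690830113}
```

View pics/top0.png

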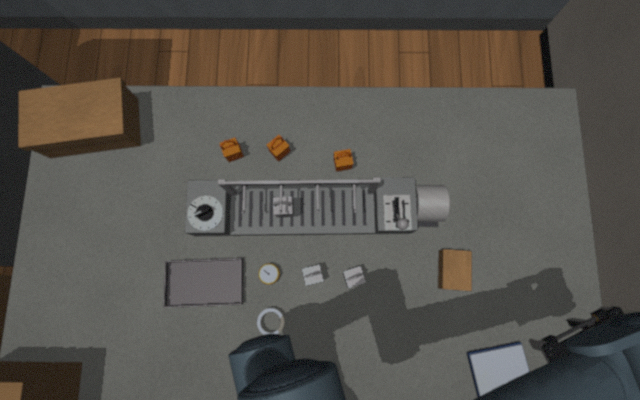

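View pics/scene0.png

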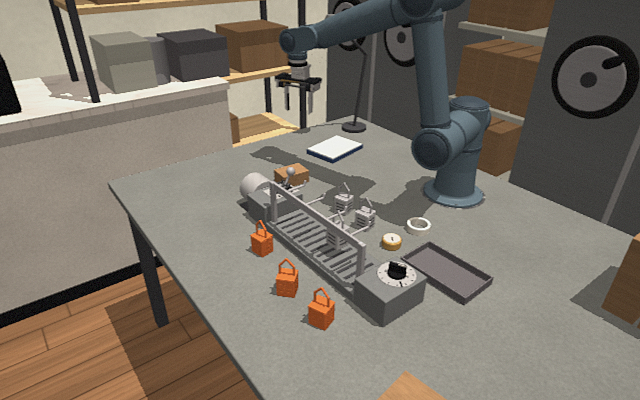

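Top view: stand at (185–447, 178–236), lever near (400,210), knob (205,212), dried canister at (283,203), damp canisters at (313,275) and (354,277), tray (205,281), hygrometer (269,273), archive box (456,270), and three orange look-alikes behind the stand. The scene view agrees.

```bash
python3 - <<'E'
from h import *
import pickle
c=pickle.load(open('top0.pkl','rb')); P=cloud(c)
im=c['img'][130:320,150:480]; cv2.imwrite('pics/topcrop.png',cv2.resize(im,None,fx=2.4,fy=2.4,interpolation=cv2.INTER_CUBIC))
def box(name,m):
    pts=P[m][:,:2].astype(np.float32); r=cv2.minAreaRect(pts); print(name,len(pts),np.round(r[0],4),np.round(r[1],4),round(r[2],2), np.round(np.median(P[m][:,2]),4))
u,v=np.meshgrid(np.arange(640),np.arange(400))
def reg(a,b,cc,d): return (u>=a)&(u<=b)&(v>=cc)&(v<=d)
Z=P[...,2]
box('ctrlbox',reg(180,235,170,240)&(abs(Z-.085)<.008))
box('dampbox',reg(370,420,170,240)&(abs(Z-.085)<.008))
box('plenum',reg(222,385,185,240)&(abs(Z-.03)<.006))
box('rail',reg(210,390,170,195)&(Z>.155)&(Z<.185))
box('tray',reg(155,255,250,315)&(Z>.012)&(Z<.04))
box('dried',reg(265,300,190,222)&(abs(Z-.12)<.01))
box('damp a',reg(296,330,258,292)&(abs(Z-.06)<.008))
box('damp b',reg(336,372,258,295)&(abs(Z-.06)<.008))
box('hygro',reg(250,285,255,290)&(Z>.015)&(Z<.05))
box('arch',reg(430,480,240,300)&(Z>.035)&(Z<.065))
box('mug',reg(250,290,300,340)&(Z>.01)&(Z<.2))
for k in(160,200,240,280,320,360,400,440): print(k,np.round(P[212,k],3),np.round(P[183,k],3),np.round(P[250,k],3))
E
```

```text
ctrlbox 1841 [0.5999 0.2631] [0.1513 0.1298] 0.81 0.0861
dampbox 1921 [ 0.6097 -0.2568] [0.1492 0.14  ] 1.07 0.086
plenum 6289 [0.6022 0.0053] [0.1453 0.4627] 1.16 0.0304
rail 885 [0.6351 0.008 ] [0.0423 0.4169] 1.09 0.1707
tray 501 [0.3907 0.2857] [0.13   0.2219] 2.73 0.025
dried 247 [0.5962 0.0551] [0.0473 0.0489] 1.72 0.1198
damp a 280 [ 0.4141 -0.0257] [0.0466 0.0497] 14.43 0.0601
damp b 281 [ 0.4097 -0.1403] [0.0468 0.0502] 18.03 0.06
hygro 352 [0.4159 0.0997] [0.0559 0.0575] 0.43 0.0284
arch 1198 [ 0.4316 -0.4242] [0.0795 0.1097] 86.26 0.0498
mug 286 [0.2885 0.09  ] [0.0685 0.0748] 4.46 0.0246
160 [ 0.596  0.433 -0.001] [ 0.685  0.441 -0.001] [0.483 0.423 0.002]
200 [0.577 0.275 0.118] [0.665 0.291 0.086] [ 0.484  0.306 -0.   ]
240 [0.592 0.186 0.033] [0.644 0.159 0.172] [0.485 0.188 0.   ]
280 [0.569 0.053 0.175] [0.645 0.056 0.171] [0.485 0.07  0.003]
320 [ 0.594 -0.046  0.03 ] [ 0.646 -0.047  0.17 ] [ 0.487 -0.047 -0.002]
360 [ 0.595 -0.162  0.032] [ 0.647 -0.15   0.168] [ 0.487 -0.163  0.003]
400 [ 0.586 -0.267  0.087] [ 0.668 -0.269  0.086] [ 0.488 -0.28   0.   ]
440 [ 0.585 -0.374  0.096] [ 0.69  -0.405  0.005] [ 0.488 -0.39   0.024]
```

View pics/topcrop.png

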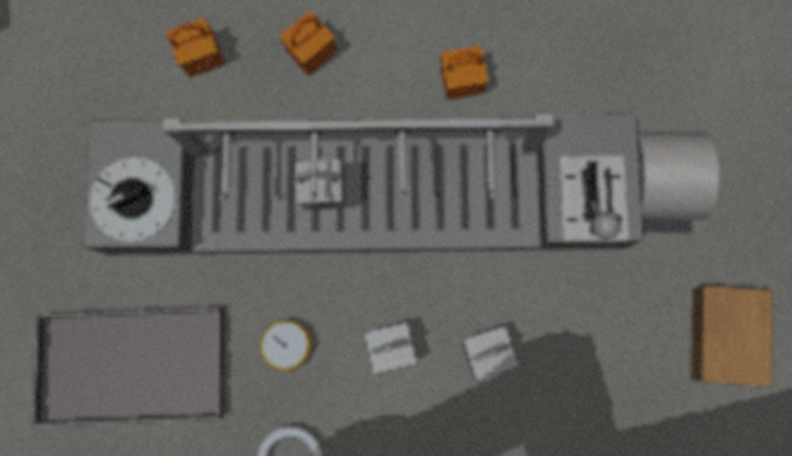

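```bash
cat >> h.py <<'E'
S0=np.array([.6048,.007]); SY=.0185
def st(x,y,z=0): # stand->world
    c,s=np.cos(SY),np.sin(SY); return np.array([S0[0]+c*x-s*y,S0[1]+s*x+c*y,z])
def go(p,yaw=None):
    """shift (tool axes, after turning to yaw) bringing the grasp point to p, in units"""
    s=get_state(); Rm=R.from_euler('xyz',s['eef_rot']); y0=s['eef_rot'][2]
    yaw=y0 if yaw is None else yaw
    t=((y0-yaw)+np.pi)%(2*np.pi)-np.pi
    R2=Rm*R.from_euler('z',t); tcp=np.array(p)-R2.apply([0,0,.18])
    d=R2.inv().apply(tcp-s['eef_pos'])/.03
    print('turn %.2f'%(t/.1),'shift',np.round(d,2),'| grasp now',np.round(s['eef_pos']+Rm.apply([0,0,.18]),4),'yaw %.3f'%y0,'F',np.round(s['force'],1),'gap %.4f'%s['finger_gap'],'t %.1f'%s['t'])
E
python3 - <<'E'
from h import *
import pickle
c=pickle.load(open('top0.pkl','rb')); P=cloud(c)
q=P[214:232,394:412].reshape(-1,3); q=q[(q[:,2]>.125)&(q[:,2]<.19)]; print(len(q),q.mean(0),q.max(0),q.min(0))
print('ball ray',ray(c,402.5,222.5,.1466),'open pred',st(-.0408,-.265,.1466))
q=P[195:232,185:225].reshape(-1,3); q=q[(q[:,2]>.108)&(q[:,2]<.13)]; print('knob',len(q),q.mean(0),'pred',st(0,.265))
r=cv2.minAreaRect(q[:,:2].astype(np.float32)); print(r)
go(st(-.085,-.265-.005,.160),SY)
E
```

```text
106 [ 0.54304644 -0.25644709  0.15673478] [ 0.55658155 -0.2434878   0.16558946] [ 0.53065963 -0.27149857  0.14492842]
ball ray [ 0.54839557 -0.26087748  0.1466    ] open pred [ 0.5689092  -0.25870941  0.1466    ]
knob 85 [0.57930818 0.27054001 0.11673362] pred [0.59989778 0.27195465 0.        ]
((0.5794093608856201, 0.2714345455169678), (0.011839373037219048, 0.04344779998064041), 29.438331604003906)
turn 4.40 shift [  8.1  -10.44   2.14] | grasp now [ 0.2877 -0.5824  0.2238] yaw 0.459 F [-0.  -0.2  0.7] gap 0.0943 t 0.1
```

```bash
python3 -m inch '[{"xyz":[0,0,0],"turn":1},{"xyz":[0,0,0],"turn":1},{"xyz":[0,0,0],"turn":1},{"xyz":[0,0,0],"turn":1},{"xyz":[0,0,0],"turn":0.4},{"xyz":[0,0,0],"turn":0},{"xyz":[0,0,0],"turn":0}]' 1 10
python3 -c "
from h import *
go([.505,-.2585,.155],SY)"
```

```text
t: 0.73
eef_pos: [0.2878, -0.5827, 0.4043]
eef_rot: [-3.141, 0.0, 0.02]
force: [-0.3, 0.1, -0.4]
finger_gap: 0.0508
finger_force: 0.0
turn 0.02 shift [  7.44 -10.67   2.32] | grasp now [ 0.2878 -0.5826  0.2243] yaw 0.020 F [-0.3  0.1 -0.4] gap 0.0508 t 0.7
```

```bash
python3 -m inch '[{"xyz":[0.6,-0.9,0]},{"xyz":[0.6,-0.9,0]},{"xyz":[0.6,-0.9,0]},{"xyz":[0.6,-0.9,0]},{"xyz":[0.6,-0.9,0]},{"xyz":[0.6,-0.9,0]},{"xyz":[0.6,-0.9,0]},{"xyz":[0.6,-0.9,0]},{"xyz":[0.6,-0.9,0]},{"xyz":[0.6,-0.9,0]},{"xyz":[0.6,-0.9,0]},{"xyz":[0.6,-0.7,0]}]' 1 10
python3 -m inch '[{"xyz":[0.2,0,0.5],"turn":0},{"xyz":[0,0,0.9],"turn":0},{"xyz":[0,0,0.9],"turn":0},{"xyz":[0,0,0],"turn":0},{"xyz":[0,0,0],"turn":0}]'
python3 -c "
from h import *
go([.505,-.2585,.155],SY)
c=snap('wrist'); cv2.imwrite('pics/w1.png',c['img'])"
```

```text
t: 1.15
eef_pos: [0.2939, -0.582, 0.3331]
eef_rot: [-3.137, 0.001, 0.019]
force: [-0.2, -0.3, -0.1]
finger_gap: 0.0174
finger_force: 0.0
turn 0.01 shift [  7.24 -10.62  -0.02] | grasp now [ 0.2937 -0.5811  0.1531] yaw 0.019 F [-0.2 -0.3 -0.1] gap 0.0174 t 1.1invalid input
```

View pics/w1.png

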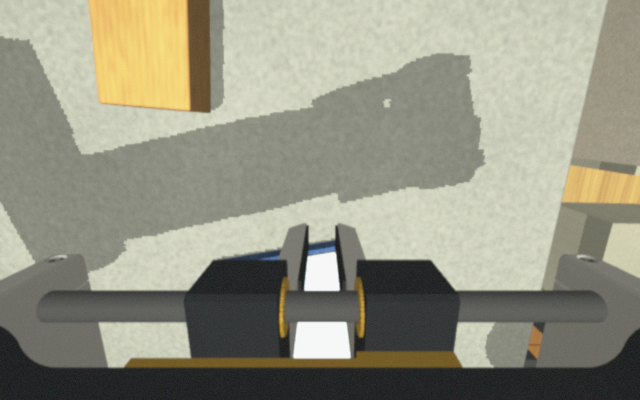

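The first call was refused (missing "turn"), so the arm is still by its start; the wrist picture shows only the bench, with the archive box at (150,50). I'll move on to the lever.

```bash
python3 -m inch '[{"xyz":[0.6,-0.9,0],"turn":0},{"xyz":[0.6,-0.9,0],"turn":0},{"xyz":[0.6,-0.9,0],"turn":0},{"xyz":[0.6,-0.9,0],"turn":0},{"xyz":[0.6,-0.9,0],"turn":0},{"xyz":[0.6,-0.9,0],"turn":0},{"xyz":[0.6,-0.9,0],"turn":0},{"xyz":[0.6,-0.9,0],"turn":0},{"xyz":[0.6,-0.9,0],"turn":0},{"xyz":[0.6,-0.9,0],"turn":0},{"xyz":[0.6,-0.9,0],"turn":0},{"xyz":[0.6,-0.7,0],"turn":0}]' 1 10
python3 -m inch '[{"xyz":[0,0,0],"turn":0},{"xyz":[0,0,0],"turn":0},{"xyz":[0,0,0],"turn":0}]'
python3 -c "
from h import *
go([.505,-.2585,.155],SY)
c=snap('wrist'); cv2.imwrite('pics/w2.png',c['img'])
P=cloud(c);print(proj(c,[.5465,-.2585,.147]))
m=(P[...,2]>.13)&(P[...,2]<.17)&(P[...,0]>.51)&(abs(P[...,1]+.26)<.04); print(m.sum(),P[m].mean(0),P[m].min(0),P[m].max(0))"
```

```text
t: 2.2
eef_pos: [0.5052, -0.2591, 0.3383]
eef_rot: [3.139, -0.003, 0.02]
force: [0.0, 0.1, 0.3]
finger_gap: 0.0008
finger_force: 0.0
t: 2.45
eef_pos: [0.504, -0.2613, 0.3371]
eef_rot: [3.14, -0.002, 0.019]
force: [-0.5, -0.2, 0.6]
finger_gap: 0.0005
finger_force: 0.0
turn 0.00 shift [ 0.02 -0.1   0.07] | grasp now [ 0.5043 -0.2617  0.1571] yaw 0.019 F [-0.5 -0.2  0.6] gap 0.0005 t 2.5
(np.float64(316.07952528202424), np.float64(175.10296049539207))
2676 [ 0.53827673 -0.26132198  0.15746523] [ 0.5119313  -0.27569181  0.13020726] [ 0.55991017 -0.24675954  0.16999018]
```

View pics/w2.png

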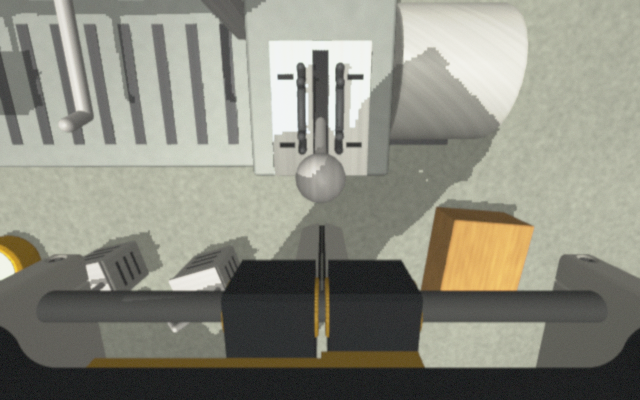

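Ball at (320,177), straight ahead of the closed fingers. Pushing along +x.

```bash
python3 -m inch '[{"xyz":[0.4,0,0],"turn":0},{"xyz":[0.4,0,0],"turn":0},{"xyz":[0.4,0,0],"turn":0},{"xyz":[0.4,0,0],"turn":0},{"xyz":[0.4,0,0],"turn":0},{"xyz":[0.4,0,0],"turn":0},{"xyz":[0.4,0,0],"turn":0},{"xyz":[0.3,0,0],"turn":0},{"xyz":[0,0,0],"turn":0},{"xyz":[0,0,0],"turn":0},{"xyz":[0,0,0],"turn":0},{"xyz":[0,0,0],"turn":0}]'
python3 -m inch '[{"xyz":[-0.5,0,-0.5],"turn":0},{"xyz":[-0.5,0,-1],"turn":0},{"xyz":[-1,0.5,-1],"turn":0},{"xyz":[-0.5,0.5,-0.5],"turn":0},{"xyz":[0,0,0],"turn":0},{"xyz":[0,0,0],"turn":0},{"xyz":[0,0,0],"turn":0}]' 0
python3 - <<'E'
from h import *
c=snap('wrist');P=cloud(c)
m=(P[...,2]>.13)&(P[...,2]<.17)&(P[...,0]>.51)&(abs(P[...,1]+.26)<.04); print(m.sum(),P[m].mean(0),P[m].min(0),P[m].max(0))
c=snap('top'); cv2.imwrite('pics/top2.png',c['img'][130:330,150:480]); P=cloud(c)
u,v=np.meshgrid(np.arange(640),np.arange(400)); h=(P[...,2]>.03)&(P[...,2]<.12)&(P[...,0]>.3)&(P[...,0]<.53)&(abs(P[...,1])<.6)
n,l,s,ce=cv2.connectedComponentsWithStats(h.astype(np.uint8))
for i in range(1,n):
    if s[i,4]>60: print(s[i],np.round(P[l==i].mean(0),3))
go([.58,.05,.20],SY)
E
```

```text
t: 3.5
eef_pos: [0.5963, -0.2592, 0.3357]
eef_rot: [-3.141, 0.0, 0.018]
force: [-0.2, 0.1, -0.6]
finger_gap: 0.0005
finger_force: 0.0
t: 4.08
eef_pos: [0.5245, -0.2888, 0.4224]
eef_rot: [-3.14, 0.001, 0.019]
force: [0.5, -1.8, 1.0]
finger_gap: 0.044
finger_force: 0.0
1100 [ 0.62568418 -0.26041139  0.15745113] [ 0.6119361  -0.27395452  0.13024699] [ 0.64105222 -0.24522726  0.16362088]
[185 231  44   5 180] [0.526 0.271 0.071]
[302 265  21  21 318] [ 0.414 -0.026  0.065]
[343 267  22  21 324] [ 0.41  -0.139  0.065]
[447 267  24  25 256] [ 0.397 -0.441  0.05 ]
turn 0.01 shift [  2.06 -11.23   1.41] | grasp now [ 0.5245 -0.2881  0.2416] yaw 0.020 F [-0.5  0.4 -0.2] gap 0.0516 t 4.2
```

```bash
python3 -m inch '[{"xyz":[0.2,-1,0],"turn":0},{"xyz":[0.2,-1,0],"turn":0},{"xyz":[0.2,-1,0],"turn":0},{"xyz":[0.2,-1,0],"turn":0},{"xyz":[0.2,-1,0],"turn":0},{"xyz":[0.2,-1,0],"turn":0},{"xyz":[0.2,-1,0],"turn":0},{"xyz":[0.2,-1,0],"turn":0},{"xyz":[0.2,-1,0],"turn":0},{"xyz":[0.2,-1,0],"turn":0},{"xyz":[0.2,-1,0],"turn":0},{"xyz":[0.4,-0.4,0],"turn":0}]' 0 20
python3 -m inch '[{"xyz":[0,0,0],"turn":0},{"xyz":[0,0,0],"turn":0},{"xyz":[0,0,0],"turn":0}]'
python3 - <<'E'
from h import *
go([.596,.0551,.108],SY+.01)
c=snap('wrist');cv2.imwrite('pics/w3.png',c['img']);P=cloud(c)
m=(abs(P[...,2]-.12)<.006)&(abs(P[...,0]-.6)<.05)&(abs(P[...,1]-.055)<.04); print(m.sum(),cv2.minAreaRect(P[m][:,:2].astype(np.float32)))
E
```

```text
t: 5.18
eef_pos: [0.5957, 0.0584, 0.4218]
eef_rot: [-3.14, 0.003, 0.023]
force: [-0.5, -1.0, 0.8]
finger_gap: 0.094
finger_force: 0.0
t: 5.43
eef_pos: [0.596, 0.054, 0.4224]
eef_rot: [3.142, 0.002, 0.019]
force: [0.1, 0.0, 0.7]
finger_gap: 0.0939
finger_force: 0.0
turn -0.10 shift [ 0.02 -0.04  4.48] | grasp now [0.5957 0.054  0.2424] yaw 0.019 F [0.1 0.  0.7] gap 0.0939 t 5.4
1518 ((0.5968027114868164, 0.05301757901906967), (0.047157444059848785, 0.04935552552342415), 2.3535797595977783)
```

View pics/w3.png

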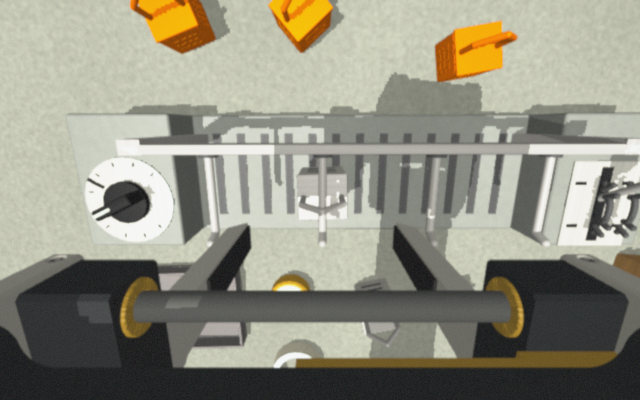

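Canister on hook1 at (322,195), centred under the gripper; control box with knob at (125,203). Descending and gripping.

```bash
python3 -m inch '[{"xyz":[0,0,0.8],"turn":0},{"xyz":[0,0,0.8],"turn":0},{"xyz":[0,0,0.8],"turn":0},{"xyz":[0,0,0.7],"turn":0},{"xyz":[0,0,0.6],"turn":0},{"xyz":[0,0,0.5],"turn":0},{"xyz":[0,0,0.25],"turn":0},{"xyz":[0,0,0],"turn":0},{"xyz":[0,0,0],"turn":0}]' 0 20
python3 -m inch '[{"xyz":[0,0,0],"turn":0},{"xyz":[0,0,0],"turn":0},{"xyz":[0,0,0],"turn":0},{"xyz":[0,0,0],"turn":0},{"xyz":[0,0,0],"turn":0},{"xyz":[0,0,0],"turn":0},{"xyz":[0,0,0],"turn":0},{"xyz":[0,0,0],"turn":0}]' 1 20
python3 -m inch '[{"xyz":[0,0,-0.3],"turn":0},{"xyz":[0,0,-0.3],"turn":0},{"xyz":[0,0,-0.3],"turn":0},{"xyz":[0,0,0],"turn":0},{"xyz":[0,0,0],"turn":0}]'
python3 -c "
from h import *
go([.48,.0551,.135])"
```

```text
t: 6.23
eef_pos: [0.5962, 0.0536, 0.2902]
eef_rot: [3.142, -0.0, 0.018]
force: [0.2, 0.6, -0.5]
finger_gap: 0.0939
finger_force: 0.0
t: 6.9
eef_pos: [0.5962, 0.0542, 0.29]
eef_rot: [3.141, -0.0, 0.019]
force: [0.0, -0.3, 0.5]
finger_gap: 0.0498
finger_force: 19.9
t: 7.32
eef_pos: [0.5964, 0.0542, 0.3181]
eef_rot: [3.141, -0.002, 0.019]
force: [-0.3, -0.4, -2.1]
finger_gap: 0.05
finger_force: 19.9
turn 0.00 shift [-3.89 -0.1   0.1 ] | grasp now [0.5968 0.0542 0.1381] yaw 0.019 F [-0.3 -0.4 -2.1] gap 0.0500 t 7.3
```

```bash
python3 -m inch '[{"xyz":[-0.4,0,0],"turn":0},{"xyz":[-0.4,0,0],"turn":0},{"xyz":[-0.4,0,0],"turn":0},{"xyz":[-0.4,0,0],"turn":0},{"xyz":[-0.7,0,0],"turn":0},{"xyz":[-0.9,0,0],"turn":0},{"xyz":[-1,0,0],"turn":0},{"xyz":[-0.6,0,0],"turn":0},{"xyz":[-0.3,0,0],"turn":-0.2},{"xyz":[0,0,0],"turn":0},{"xyz":[0,0,0],"turn":0}]'
python3 -c "
from h import *
go([.3907,.2857,.135],.0476)"
```

```text
t: 8.23
eef_pos: [0.4436, 0.0513, 0.3173]
eef_rot: [3.141, -0.001, 0.039]
force: [0.4, -0.4, -2.0]
finger_gap: 0.05
finger_force: 19.9
turn -0.09 shift [-1.4  -7.89  0.07] | grasp now [0.4438 0.0512 0.1373] yaw 0.039 F [ 0.4 -0.4 -2. ] gap 0.0500 t 8.2
```

```bash
python3 -m inch '[{"xyz":[-0.1,-0.7,0],"turn":0},{"xyz":[-0.15,-0.8,0],"turn":0},{"xyz":[-0.15,-0.8,0],"turn":0},{"xyz":[-0.15,-0.8,0],"turn":0},{"xyz":[-0.15,-0.8,0],"turn":0},{"xyz":[-0.15,-0.8,0],"turn":0},{"xyz":[-0.15,-0.8,0],"turn":0},{"xyz":[-0.15,-0.8,0],"turn":0},{"xyz":[-0.15,-0.8,0],"turn":0},{"xyz":[-0.1,-0.8,0],"turn":0},{"xyz":[0,0,0.3],"turn":0},{"xyz":[0,0,0.3],"turn":0}]'
python3 -m inch '[{"xyz":[0,0,0.4],"turn":0},{"xyz":[0,0,0.4],"turn":0},{"xyz":[0,0,0.4],"turn":0},{"xyz":[0,0,0.3],"turn":0},{"xyz":[0,0,0.3],"turn":0},{"xyz":[0,0,0.2],"turn":0},{"xyz":[0,0,0.1],"turn":0},{"xyz":[0,0,0],"turn":0},{"xyz":[0,0,0],"turn":0}]'
python3 -c "
from h import *
go([.3907,.2857,.054],.0476)"
```

```text
t: 9.23
eef_pos: [0.393, 0.2878, 0.2991]
eef_rot: [-3.141, -0.002, 0.041]
force: [-0.3, -1.0, -2.4]
finger_gap: 0.0499
finger_force: 19.9
t: 9.98
eef_pos: [0.3923, 0.2866, 0.2362]
eef_rot: [-3.141, -0.001, 0.039]
force: [0.4, -0.2, -2.1]
finger_gap: 0.0495
finger_force: 19.9
turn -0.09 shift [-0.06  0.03  0.07] | grasp now [0.3924 0.2866 0.0562] yaw 0.039 F [ 0.4 -0.2 -2.1] gap 0.0495 t 10.0
```

```bash
python3 -m inch '[{"xyz":[0,0,0.07],"turn":0},{"xyz":[0,0,0],"turn":0},{"xyz":[0,0,0],"turn":0}]'
python3 -m inch '[{"xyz":[0,0,0],"turn":0},{"xyz":[0,0,0],"turn":0},{"xyz":[0,0,0],"turn":0},{"xyz":[0,0,0],"turn":0},{"xyz":[0,0,-0.3],"turn":0},{"xyz":[0,0,-0.6],"turn":0},{"xyz":[0,0,-0.9],"turn":0},{"xyz":[0,0,-1],"turn":0},{"xyz":[0,0,-1],"turn":0},{"xyz":[0,0,-1],"turn":0},{"xyz":[0,0,-1],"turn":0},{"xyz":[0,0,0],"turn":0}]' 0
python3 - <<'E'
from h import *
go([.5794,.2714,.20],2.084)
c=snap('wrist');P=cloud(c)
m=(P[...,2]>.045)&(P[...,2]<.075)&(abs(P[...,0]-.39)<.07)&(abs(P[...,1]-.285)<.07); print(m.sum(),cv2.minAreaRect(P[m][:,:2].astype(np.float32)),np.median(P[m],0))
m=(P[...,2]>.109)&(P[...,2]<.125)&(abs(P[...,0]-.58)<.05)&(abs(P[...,1]-.27)<.05); print('knob',m.sum(),m.sum() and cv2.minAreaRect(P[m][:,:2].astype(np.float32)))
c=snap('top');P=cloud(c)
m=(P[...,2]>.045)&(P[...,2]<.075)&(abs(P[...,0]-.41)<.07)&(abs(P[...,1]+.08)<.12)
n,l,s,ce=cv2.connectedComponentsWithStats(m.astype(np.uint8))
for i in range(1,n): print(s[i,4],cv2.minAreaRect(P[l==i][:,:2].astype(np.float32)))
E
```

```text
t: 10.23
eef_pos: [0.3925, 0.2868, 0.2346]
eef_rot: [-3.141, -0.002, 0.039]
force: [-0.2, -0.3, -0.0]
finger_gap: 0.0499
finger_force: 19.9
t: 11.23
eef_pos: [0.3931, 0.2871, 0.4155]
eef_rot: [-3.137, -0.012, 0.039]
force: [0.6, -0.7, 0.0]
finger_gap: 0.094
finger_force: 0.0
turn -20.45 shift [-3.49  5.06  1.25] | grasp now [0.3952 0.2879 0.2355] yaw 0.039 F [ 0.6 -0.7  0. ] gap 0.0940 t 11.2
1461 ((0.39368289709091187, 0.2864285707473755), (0.04718252271413803, 0.05011893808841705), 2.9255588054656982) [0.39912371 0.28684731 0.06470002]
knob 200 ((0.569913387298584, 0.27785077691078186), (0.008013641461730003, 0.02470521070063114), 6.283095359802246)
284 ((0.4142169654369354, -0.02602141723036766), (0.04661411792039871, 0.0499466210603714), 14.24855899810791)
283 ((0.4096481502056122, -0.14040809869766235), (0.04683437943458557, 0.0505470372736454), 18.452970504760742)
```

```bash
python3 -m inch '[{"xyz":[1,0,0],"turn":0},{"xyz":[1,0,0],"turn":0},{"xyz":[1,0.3,0],"turn":0},{"xyz":[1,0.3,0],"turn":0},{"xyz":[0,0,0],"turn":-1},{"xyz":[0,0,0],"turn":-1},{"xyz":[0,0,0],"turn":-1},{"xyz":[0,0,0],"turn":-1},{"xyz":[0,0,0],"turn":-1},{"xyz":[0,0,0],"turn":-1},{"xyz":[0,0,0],"turn":-1},{"xyz":[0,0,0],"turn":-1}]' 0
python3 -m inch '[{"xyz":[0,0,0],"turn":-1},{"xyz":[0,0,0],"turn":-1},{"xyz":[0,0,0],"turn":-1},{"xyz":[0,0,0],"turn":-1},{"xyz":[0,0,0],"turn":-1},{"xyz":[0,0,0],"turn":-1},{"xyz":[0,0,0],"turn":-1},{"xyz":[0,0,0],"turn":-1},{"xyz":[0,0,0],"turn":-1},{"xyz":[0,0,0],"turn":-1},{"xyz":[0,0,0],"turn":-1},{"xyz":[0,0,0],"turn":-1}]' 0
python3 -m inch '[{"xyz":[0,0,0],"turn":-0.45},{"xyz":[0,0,0],"turn":0},{"xyz":[0,0,0],"turn":0}]'
python3 - <<'E'
from h import *
go([.5794,.2714,.109],2.084)
c=snap('wrist');cv2.imwrite('pics/w4.png',c['img']);P=cloud(c)
m=(P[...,2]>.109)&(P[...,2]<.125)&(abs(P[...,0]-.58)<.05)&(abs(P[...,1]-.27)<.05); print('knob',m.sum(),m.sum() and cv2.minAreaRect(P[m][:,:2].astype(np.float32)))
E
```

```text
t: 12.33
eef_pos: [0.5122, 0.273, 0.4056]
eef_rot: [-3.139, 0.003, 0.844]
force: [-0.2, 0.1, 0.5]
finger_gap: 0.0941
finger_force: 0.0
t: 13.33
eef_pos: [0.5122, 0.2731, 0.4055]
eef_rot: [-3.138, -0.001, 2.044]
force: [0.7, -0.4, 0.2]
finger_gap: 0.0941
finger_force: 0.0
t: 13.58
eef_pos: [0.5123, 0.2731, 0.4062]
eef_rot: [-3.139, -0.001, 2.082]
force: [-0.3, 0.0, -0.1]
finger_gap: 0.0939
finger_force: 0.0
turn -0.02 shift [-1.15  1.95  3.9 ] | grasp now [0.5118 0.2729 0.2262] yaw 2.082 F [-0.3  0.  -0.1] gap 0.0939 t 13.6
knob 563 ((0.5792930722236633, 0.2704645097255707), (0.01223755069077015, 0.04354797303676605), 27.851762771606445)
```

View pics/w4.png

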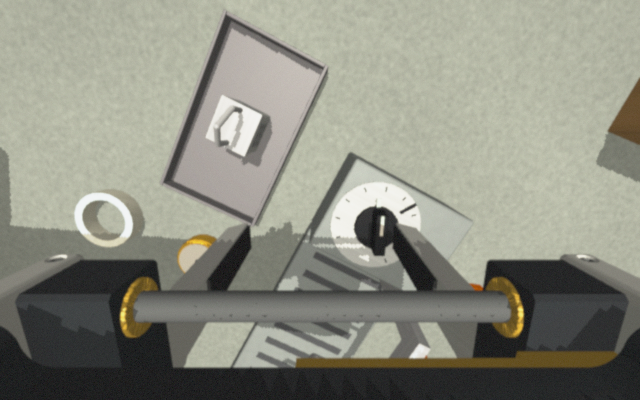

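```bash
python3 - <<'E'
from h import *
c=snap('wrist'); im=c['img'][170:280,320:440]; cv2.imwrite('pics/knob.png',cv2.resize(im,None,fx=5,fy=5,interpolation=cv2.INTER_CUBIC))
k=np.array([.5793,.2705])
print(proj(c,[*k,.117]),proj(c,[*k,.086]))
for z,a in((.086,59.9),(.117,118)):
  p=k+.03*np.array([np.cos(np.radians(a)),np.sin(np.radians(a))]);print(proj(c,[*p,z]))
P=cloud(c); g=cv2.cvtColor(c['img'],cv2.COLOR_BGR2GRAY)
d=P[...,:2]-k; r=np.hypot(d[...,0],d[...,1]); a=np.degrees(np.arctan2(d[...,1],d[...,0]))
m=(r>.033)&(r<.045)&(P[...,2]>.08)&(P[...,2]<.095)&(g<110)
h,_=np.histogram(a[m],np.arange(-180,181,5)); print([(i*5-180,n) for i,n in enumerate(h) if n])
s=m&(abs(a-60)<14); print(s.sum(), a[s].mean(), g[s].min())
E
```

```text
(np.float64(380.07117743463226), np.float64(234.84950908651746)) (np.float64(374.5995475006228), np.float64(224.53565161445826))
(np.float64(399.035957137838), np.float64(211.19660715985938))
(np.float64(382.2845290209115), np.float64(205.77283974643777))
[(55, np.int64(19)), (60, np.int64(5))]
24 59.03348985682868 60
```

View pics/knob.png

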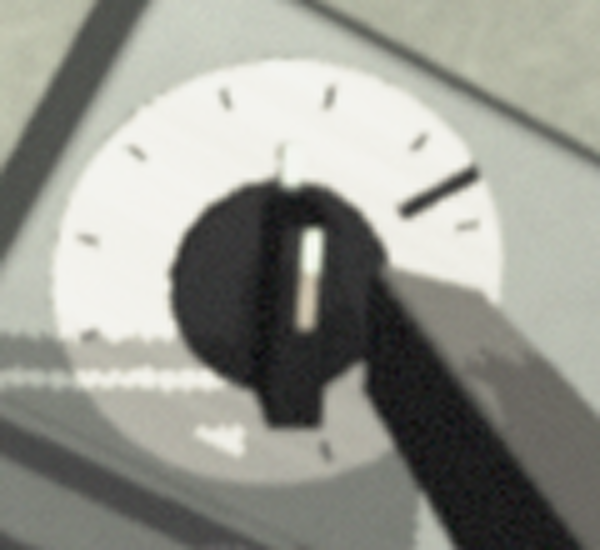

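Pointer stripe faces picture-up (about 118° in world), long index line at crop (440,190), about 59.5°: a clockwise turn of about 1.03 rad is needed.

```bash
python3 -m inch '[{"xyz":[-0.6,1,0],"turn":0.1},{"xyz":[-0.55,0.95,0],"turn":0},{"xyz":[0,0,0],"turn":0},{"xyz":[0,0,0.8],"turn":0},{"xyz":[0,0,0.8],"turn":0},{"xyz":[0,0,0.7],"turn":0},{"xyz":[0,0,0.6],"turn":0},{"xyz":[0,0,0.4],"turn":0},{"xyz":[0,0,0.3],"turn":0},{"xyz":[0,0,0],"turn":0},{"xyz":[0,0,0],"turn":0}]' 0 
python3 -c "
from h import *
go([.5793,.2708,.117],2.07)"
python3 -m inch '[{"xyz":[0,0,0],"turn":0},{"xyz":[0,0,0],"turn":0},{"xyz":[0,0,0],"turn":0},{"xyz":[0,0,0],"turn":0},{"xyz":[0,0,0],"turn":0},{"xyz":[0,0,0],"turn":0},{"xyz":[0,0,0],"turn":0},{"xyz":[0,0,0],"turn":0},{"xyz":[0,0,0],"turn":0},{"xyz":[0,0,0],"turn":0},{"xyz":[0,0,0],"turn":0},{"xyz":[0,0,0],"turn":0}]' 1 15
python3 -c "
from h import *
go([.5793,.2708,.117],1.042)"
```

```text
t: 14.6
eef_pos: [0.5806, 0.2717, 0.3002]
eef_rot: [3.141, 0.0, 2.074]
force: [-0.0, -0.6, 0.5]
finger_gap: 0.0945
finger_force: 0.0
turn 0.04 shift [-0.   -0.05  0.11] | grasp now [0.5806 0.2717 0.1202] yaw 2.074 F [-0.  -0.6  0.5] gap 0.0945 t 14.6
t: 15.6
eef_pos: [0.5805, 0.2715, 0.2998]
eef_rot: [-3.142, -0.0, 2.074]
force: [-0.3, 0.3, 1.2]
finger_gap: 0.0174
finger_force: 0.0
turn 10.32 shift [-0.04 -0.02  0.09] | grasp now [0.5805 0.2715 0.1198] yaw 2.074 F [-0.3  0.3  1.2] gap 0.0174 t 15.6
```

Still closing (gap 17 mm); lower 3 mm, finish the grip, then turn.

```bash
python3 -m inch '[{"xyz":[0,0,0.1],"turn":0},{"xyz":[0,0,0],"turn":0},{"xyz":[0,0,0],"turn":0},{"xyz":[0,0,0],"turn":0},{"xyz":[0,0,0],"turn":0}]' 1 15
python3 -m inch '[{"xyz":[0,0,0],"turn":1},{"xyz":[0,0,0],"turn":1},{"xyz":[0,0,0],"turn":1},{"xyz":[0,0,0],"turn":1},{"xyz":[0,0,0],"turn":1},{"xyz":[0,0,0],"turn":1},{"xyz":[0,0,0],"turn":1},{"xyz":[0,0,0],"turn":1},{"xyz":[0,0,0],"turn":1},{"xyz":[0,0,0],"turn":1},{"xyz":[0,0,0],"turn":0.32},{"xyz":[0,0,0],"turn":0}]' 1 15
python3 -m inch '[{"xyz":[0,0,0],"turn":0},{"xyz":[0,0,0],"turn":0},{"xyz":[0,0,0],"turn":0}]'
python3 -m inch '[{"xyz":[0,0,0],"turn":0},{"xyz":[0,0,0],"turn":0},{"xyz":[0,0,0],"turn":0},{"xyz":[0,0,0],"turn":0},{"xyz":[0,0,-0.4],"turn":0},{"xyz":[0,0,-1],"turn":0},{"xyz":[0,0,-1],"turn":0},{"xyz":[0,0,-1],"turn":0},{"xyz":[-1,0,-0.5],"turn":0},{"xyz":[-1,0,0],"turn":0},{"xyz":[0,0,0],"turn":0},{"xyz":[0,0,0],"turn":0}]' 0
python3 - <<'E'
from h import *
go([.4142,-.026,.20],.249)
c=snap('wrist'); P=cloud(c)
k=np.array([.5793,.2708]); a,b=proj(c,[*k,.1]);print(a,b)
a,b=int(a),int(b); y0=max(0,b-50);x0=max(0,a-60); cv2.imwrite('pics/knob2.png',cv2.resize(c['img'][y0:b+50,x0:a+60],None,fx=5,fy=5,interpolation=cv2.INTER_CUBIC))
m=(P[...,2]>.109)&(P[...,2]<.125)&(abs(P[...,0]-.58)<.05)&(abs(P[...,1]-.27)<.05); print('knob',m.sum(),m.sum() and cv2.minAreaRect(P[m][:,:2].astype(np.float32)))
E
```

```text
t: 16.02
eef_pos: [0.5803, 0.2713, 0.2976]
eef_rot: [-3.139, 0.0, 2.074]
force: [-5.6, -2.0, 7.0]
finger_gap: 0.0119
finger_force: 15.0
t: 17.02
eef_pos: [0.5804, 0.2713, 0.2976]
eef_rot: [-3.141, 0.002, 1.041]
force: [-3.8, -2.0, 5.5]
finger_gap: 0.0117
finger_force: 15.0
t: 17.27
eef_pos: [0.5804, 0.2713, 0.2976]
eef_rot: [-3.141, 0.002, 1.042]
force: [-3.5, -2.3, 5.2]
finger_gap: 0.0118
finger_force: 15.0
t: 18.27
eef_pos: [0.5499, 0.2191, 0.415]
eef_rot: [3.141, -0.001, 1.04]
force: [0.1, 0.2, -0.5]
finger_gap: 0.0886
finger_force: 0.0
turn 7.91 shift [-6.41  6.81  1.15] | grasp now [0.5502 0.2192 0.235 ] yaw 1.040 F [ 0.1  0.2 -0.5] gap 0.0886 t 18.3
320.0129963778322 136.98716231796814
knob 608 ((0.5799614191055298, 0.269999623298645), (0.04375305399298668, 0.011559882201254368), 59.637306213378906)
```

View pics/knob2.png

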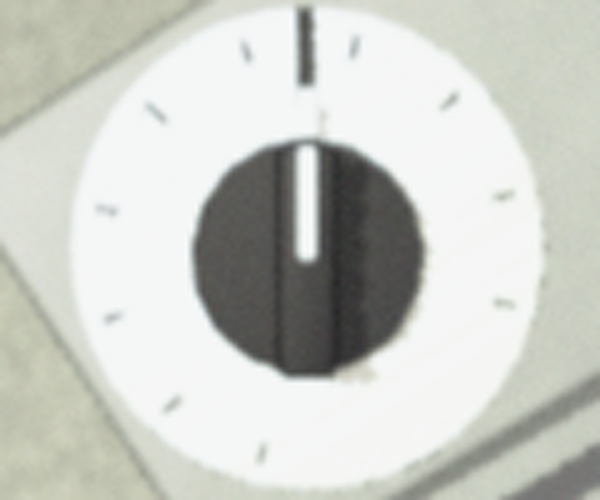

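Pointer stripe (305,200) lines up with the index line (305,45). Now the damp canister at top-view (313,275).

```bash
python3 -m inch '[{"xyz":[0,0,0],"turn":1},{"xyz":[0,0,0],"turn":1},{"xyz":[0,0,0],"turn":1},{"xyz":[0,0,0],"turn":1},{"xyz":[0,0,0],"turn":1},{"xyz":[0,0,0],"turn":1},{"xyz":[0,0,0],"turn":1},{"xyz":[0,0,0],"turn":0.9},{"xyz":[-1,0,0],"turn":0},{"xyz":[-1,0,0],"turn":0},{"xyz":[-1,0,0],"turn":0},{"xyz":[-1,0,0],"turn":0}]' 0
python3 -m inch '[{"xyz":[-0.7,1,0],"turn":0},{"xyz":[-0.7,1,0],"turn":0},{"xyz":[-0.6,1,0],"turn":0},{"xyz":[-0.4,1,0],"turn":0},{"xyz":[0,1,0],"turn":0},{"xyz":[0,1,0],"turn":0},{"xyz":[0,0.8,0],"turn":0},{"xyz":[0,0,0],"turn":0},{"xyz":[0,0,0],"turn":0}]' 0
cat > look.py <<'E'
from h import *
c=snap('top');P=cloud(c); a=snap('wrist'); Pw=cloud(a)
for P in(P,Pw):
  m=(P[...,2]>.052)&(P[...,2]<.068)&(P[...,0]>.3)&(P[...,0]<.52)&(P[...,1]<.17)&(P[...,1]>-.35)
  n,l,s,ce=cv2.connectedComponentsWithStats(m.astype(np.uint8))
  for i in range(1,n):
    if s[i,4]>80: print(s[i,4],cv2.minAreaRect(P[l==i][:,:2].astype(np.float32)),np.median(P[l==i][:,2]))
E
python3 look.py
python3 -c "
from h import *
go([.4142,-.026,.05],.25)"
```

```text
t: 19.32
eef_pos: [0.4334, 0.1903, 0.4135]
eef_rot: [-3.141, 0.001, 0.253]
force: [0.2, -0.3, 0.8]
finger_gap: 0.0942
finger_force: 0.0
t: 20.07
eef_pos: [0.4158, -0.0261, 0.4139]
eef_rot: [-3.141, 0.0, 0.25]
force: [0.5, 0.4, -0.4]
finger_gap: 0.0941
finger_force: 0.0
133 ((0.3965715765953064, -0.14427874982357025), (0.01958644576370716, 0.04941459745168686), 18.564022064208984) 0.060117625006875564
1367 ((0.4148396849632263, -0.02873438037931919), (0.04678051173686981, 0.04917179420590401), 13.715309143066406) 0.06073229398542812
1176 ((0.4113091230392456, -0.1423943042755127), (0.045159272849559784, 0.05018124729394913), 18.370708465576172) 0.06064081572134178
turn 0.03 shift [-0.04  0.03  6.13] | grasp now [ 0.4153 -0.0248  0.2338] yaw 0.253 F [-0.2 -0.3  0.6] gap 0.0939 t 20.2
```

```bash
python3 -m inch '[{"xyz":[0,0.05,0.9],"turn":0},{"xyz":[0,0,0.9],"turn":0},{"xyz":[0,0,0.9],"turn":0},{"xyz":[0,0,0.9],"turn":0},{"xyz":[0,0,0.8],"turn":0},{"xyz":[0,0,0.7],"turn":0},{"xyz":[0,0,0.5],"turn":0},{"xyz":[0,0,0.4],"turn":0},{"xyz":[0,0,0.1],"turn":0},{"xyz":[0,0,0],"turn":0},{"xyz":[0,0,0],"turn":0}]' 0 25
python3 -m inch '[{"xyz":[0,0,0],"turn":0},{"xyz":[0,0,0],"turn":0},{"xyz":[0,0,0],"turn":0},{"xyz":[0,0,0],"turn":0},{"xyz":[0,0,0],"turn":0},{"xyz":[0,0,0],"turn":0},{"xyz":[0,0,0],"turn":0},{"xyz":[0,0,0],"turn":0},{"xyz":[0,0,0],"turn":0}]' 1 25
python3 -c "
from h import *
go([.4142,-.026,.05],.25)"
python3 -m inch '[{"xyz":[0,0,-0.5],"turn":0},{"xyz":[0,0,-0.8],"turn":0},{"xyz":[0,0,-0.8],"turn":0},{"xyz":[0,0,-0.8],"turn":0},{"xyz":[0,0,0],"turn":1},{"xyz":[0,0,0],"turn":1},{"xyz":[0,0,0],"turn":0.33},{"xyz":[0,0,0],"turn":0},{"xyz":[0,0,0],"turn":0}]'
python3 -c "
from h import *
print(st(.006,-.0475)); go(st(-.10,-.0475,.138),SY)
c=snap('top');P=cloud(c)
m=(P[...,2]>.155)&(P[...,2]<.18)&(P[...,0]>.565)&(P[...,0]<.635)
n,l,s,ce=cv2.connectedComponentsWithStats(m.astype(np.uint8))
for i in range(1,n):
    if s[i,4]>15: print(s[i],P[l==i].mean(0),P[l==i].min(0))
"
```

```text
t: 21.08
eef_pos: [0.4158, -0.0265, 0.2314]
eef_rot: [3.141, -0.001, 0.253]
force: [0.6, -0.0, 0.4]
finger_gap: 0.0938
finger_force: 0.0
t: 21.83
eef_pos: [0.4156, -0.0272, 0.2309]
eef_rot: [3.141, 0.0, 0.252]
force: [0.2, -0.8, 0.1]
finger_gap: 0.0498
finger_force: 25.0
turn 0.02 shift [-0.03 -0.05  0.03] | grasp now [ 0.4156 -0.0272  0.0509] yaw 0.252 F [ 0.2 -0.8  0.1] gap 0.0498 t 21.8
t: 22.58
eef_pos: [0.4152, -0.027, 0.3172]
eef_rot: [-3.141, 0.001, 0.02]
force: [0.1, -0.7, -3.1]
finger_gap: 0.0498
finger_force: 25.0
[ 0.61167767 -0.04038088  0.        ]
turn 0.01 shift [ 3.01  0.57 -0.03] | grasp now [ 0.415  -0.0269  0.1372] yaw 0.020 F [ 0.1 -0.7 -3.1] gap 0.0498 t 22.6
[241 188   5  26  70] [0.59866555 0.14971363 0.16454645] [0.56541168 0.14599177 0.15777989]
[279 188   3  26  77] [0.60118941 0.05547926 0.16369651] [0.56633896 0.05148751 0.1581828 ]
[316 188   3  25  75] [ 0.60264929 -0.0397591   0.16420008] [ 0.56945403 -0.04284445  0.15765071]
[353 189   3  24  65] [ 0.60093584 -0.13463525  0.16437892] [ 0.57007215 -0.13768579  0.15935272]
[396 189   9   9  59] [ 0.62491825 -0.25574819  0.15945602] [ 0.61308015 -0.26552936  0.15525315]
```

```bash
python3 -m inch '[{"xyz":[0.3,0.56,0],"turn":0},{"xyz":[0.8,0,0],"turn":0},{"xyz":[0.8,0,0],"turn":0},{"xyz":[0.8,0,0],"turn":0},{"xyz":[0.5,0,0],"turn":0},{"xyz":[0.3,0,0],"turn":0},{"xyz":[0,0,0],"turn":0},{"xyz":[0,0,0],"turn":0},{"xyz":[0,0,0],"turn":0}]'
python3 -c "
from h import *
go(st(-.004,-.0472,.138),SY)"
```

```text
t: 23.38
eef_pos: [0.52, -0.0418, 0.3173]
eef_rot: [-3.141, 0.001, 0.019]
force: [-0.2, 0.2, -2.9]
finger_gap: 0.0497
finger_force: 25.0
turn 0.00 shift [ 2.73  0.   -0.03] | grasp now [ 0.5197 -0.0418  0.1373] yaw 0.019 F [-0.2  0.2 -2.9] gap 0.0497 t 23.4
```

Aligned; slide over the tip and check, then lower.

```bash
python3 -m inch '[{"xyz":[0.3,0,0],"turn":0},{"xyz":[0.4,0,0],"turn":0},{"xyz":[0.4,0,0],"turn":0},{"xyz":[0.4,0,0],"turn":0},{"xyz":[0.4,0,0],"turn":0},{"xyz":[0.4,0,0],"turn":0},{"xyz":[0.4,0,0],"turn":0},{"xyz":[0,0,0],"turn":0},{"xyz":[0,0,0],"turn":0}]'
python3 -m inch '[{"xyz":[0,0,0.3],"turn":0},{"xyz":[0,0,0.3],"turn":0},{"xyz":[0,0,0.2],"turn":0},{"xyz":[0,0,0.05],"turn":0},{"xyz":[0,0,0],"turn":0},{"xyz":[0,0,0],"turn":0}]'
python3 -c "
from h import *
go(st(-.004,-.0472,.111),SY)"
```

```text
t: 24.13
eef_pos: [0.6018, -0.0404, 0.3178]
eef_rot: [-3.142, 0.0, 0.019]
force: [-1.3, 0.3, -2.8]
finger_gap: 0.0497
finger_force: 25.0
t: 24.63
eef_pos: [0.6016, -0.0404, 0.2921]
eef_rot: [-3.141, 0.0, 0.018]
force: [-0.8, -0.2, -2.5]
finger_gap: 0.0501
finger_force: 25.0
turn -0.00 shift [ 0.   -0.    0.04] | grasp now [ 0.6016 -0.0403  0.1121] yaw 0.018 F [-0.8 -0.2 -2.5] gap 0.0501 t 24.6
```

```bash
python3 -m inch '[{"xyz":[0,0,0.04],"turn":0},{"xyz":[0,0,0],"turn":0},{"xyz":[0,0,0],"turn":0}]'
python3 -m inch '[{"xyz":[0,0,0],"turn":0},{"xyz":[0,0,0],"turn":0},{"xyz":[0,0,0],"turn":0},{"xyz":[0,0,0],"turn":0},{"xyz":[0,0,-0.3],"turn":0},{"xyz":[0,0,-0.6],"turn":0},{"xyz":[0,0,-0.9],"turn":0},{"xyz":[0,0,-1],"turn":0},{"xyz":[0,0,-1],"turn":0},{"xyz":[0,0,-0.3],"turn":0},{"xyz":[0,0,0],"turn":0},{"xyz":[0,0,0],"turn":0}]' 0
python3 look.py
python3 - <<'E'
from h import *
c=snap('wrist');P=cloud(c)
m=(abs(P[...,2]-.12)<.008)&(abs(P[...,0]-.6)<.05)&(abs(P[...,1]+.04)<.04); print(m.sum(),cv2.minAreaRect(P[m][:,:2].astype(np.float32)),np.median(P[m][:,2]))
go([.41,-.1405,.22],.322)
E
```

```text
t: 24.88
eef_pos: [0.602, -0.0404, 0.2915]
eef_rot: [3.141, -0.001, 0.019]
force: [0.2, -1.6, -2.6]
finger_gap: 0.0498
finger_force: 25.0
t: 25.88
eef_pos: [0.6016, -0.0404, 0.4138]
eef_rot: [-3.142, 0.0, 0.019]
force: [-0.7, 0.0, -1.0]
finger_gap: 0.0945
finger_force: 0.0
279 ((0.4097209572792053, -0.14032702147960663), (0.046756524592638016, 0.050325945019721985), 18.210315704345703) 0.060120650635530515
682 ((0.40741509199142456, -0.14370030164718628), (0.04126591607928276, 0.049924980849027634), 17.21401023864746) 0.06089896988046831
1642 ((0.60112065076828, -0.04107837378978729), (0.046901360154151917, 0.05020364001393318), 1.0618319511413574) 0.1201740478579291
turn -3.03 shift [-7.08  1.16  0.41] | grasp now [ 0.6006 -0.0401  0.2315] yaw 0.019 F [ 0.9 -0.3 -0.2] gap 0.0941 t 26.0
```

```bash
python3 -m inch '[{"xyz":[-0.6,0.5,0],"turn":0},{"xyz":[-1,0.5,0],"turn":0},{"xyz":[-1,0.5,0],"turn":0},{"xyz":[-1,0.5,0],"turn":0},{"xyz":[-1,0.5,0],"turn":0},{"xyz":[-1,0.4,0],"turn":0},{"xyz":[-0.8,0.3,0],"turn":0},{"xyz":[0,0,0],"turn":-1},{"xyz":[0,0,0],"turn":-1},{"xyz":[0,0,0],"turn":-1},{"xyz":[0,0,0],"turn":0},{"xyz":[0,0,0],"turn":0}]' 0
python3 look.py
python3 - <<'E'
from h import *
go([.41,-.1405,.05],.32)
E
```

```text
t: 27.03
eef_pos: [0.4115, -0.1399, 0.4129]
eef_rot: [-3.14, 0.001, 0.316]
force: [-0.3, -0.0, 0.3]
finger_gap: 0.094
finger_force: 0.0
1365 ((0.4108657240867615, -0.14302606880664825), (0.046176277101039886, 0.04918988049030304), 17.46510887145996) 0.06069875784492201
turn -0.03 shift [-0.05  0.02  6.11] | grasp now [ 0.4114 -0.1398  0.2334] yaw 0.317 F [ 0.6  0.6 -0.1] gap 0.0940 t 27.1
```

```bash
python3 -m inch '[{"xyz":[0,0.05,0.9],"turn":0},{"xyz":[0,0,0.9],"turn":0},{"xyz":[0,0,0.9],"turn":0},{"xyz":[0,0,0.9],"turn":0},{"xyz":[0,0,0.8],"turn":0},{"xyz":[0,0,0.7],"turn":0},{"xyz":[0,0,0.5],"turn":0},{"xyz":[0,0,0.4],"turn":0},{"xyz":[0,0,0.1],"turn":0},{"xyz":[0,0,0],"turn":0},{"xyz":[0,0,0],"turn":0}]' 0 25
python3 -m inch '[{"xyz":[0,0,0],"turn":0},{"xyz":[0,0,0],"turn":0},{"xyz":[0,0,0],"turn":0},{"xyz":[0,0,0],"turn":0},{"xyz":[0,0,0],"turn":0},{"xyz":[0,0,0],"turn":0},{"xyz":[0,0,0],"turn":0},{"xyz":[0,0,0],"turn":0},{"xyz":[0,0,0],"turn":0}]' 1 25
python3 -c "
from h import *
go([.41,-.14,.05],.25)"
python3 -m inch '[{"xyz":[0,0,-0.5],"turn":0},{"xyz":[0,0,-0.8],"turn":0},{"xyz":[0,0,-0.8],"turn":0},{"xyz":[0,0,-0.8],"turn":0},{"xyz":[0,0,0],"turn":1},{"xyz":[0,0,0],"turn":1},{"xyz":[0,0,0],"turn":1},{"xyz":[0,0,0],"turn":0},{"xyz":[0,0,0],"turn":0}]'
python3 -c "
from h import *
go(st(-.09,-.142,.138),SY)"
```

```text
t: 28.05
eef_pos: [0.4124, -0.1415, 0.2315]
eef_rot: [3.141, -0.0, 0.318]
force: [0.2, -0.0, 0.4]
finger_gap: 0.0937
finger_force: 0.0
t: 28.8
eef_pos: [0.4121, -0.1415, 0.2312]
eef_rot: [3.142, 0.0, 0.319]
force: [-0.7, 0.2, 0.2]
finger_gap: 0.0498
finger_force: 25.0
turn 0.69 shift [-0.06 -0.06  0.04] | grasp now [ 0.4121 -0.1415  0.0512] yaw 0.319 F [-0.7  0.2  0.2] gap 0.0498 t 28.8
t: 29.55
eef_pos: [0.4118, -0.1413, 0.3175]
eef_rot: [-3.141, 0.001, 0.021]
force: [0.9, -0.4, -2.3]
finger_gap: 0.0497
finger_force: 25.0
turn 0.03 shift [ 3.53 -0.08 -0.02] | grasp now [ 0.4116 -0.1411  0.1375] yaw 0.021 F [ 0.9 -0.4 -2.3] gap 0.0497 t 29.6
```

```bash
python3 -m inch '[{"xyz":[0.3,-0.08,0],"turn":0},{"xyz":[0.8,0,0],"turn":0},{"xyz":[0.8,0,0],"turn":0},{"xyz":[0.8,0,0],"turn":0},{"xyz":[0.5,0,0],"turn":0},{"xyz":[0.3,0,0],"turn":0},{"xyz":[0,0,0],"turn":0},{"xyz":[0,0,0],"turn":0},{"xyz":[0,0,0],"turn":0}]'
python3 -c "
from h import *
go(st(-.004,-.142,.138),SY)"
```

```text
t: 30.3
eef_pos: [0.5164, -0.1369, 0.3177]
eef_rot: [-3.141, 0.001, 0.019]
force: [-0.4, -0.1, -2.1]
finger_gap: 0.0498
finger_force: 25.0
turn 0.01 shift [ 2.91 -0.   -0.01] | grasp now [ 0.5162 -0.1368  0.1377] yaw 0.019 F [-0.4 -0.1 -2.1] gap 0.0498 t 30.3
```

```bash
python3 -m inch '[{"xyz":[0.4,0,0],"turn":0},{"xyz":[0.4,0,0],"turn":0},{"xyz":[0.4,0,0],"turn":0},{"xyz":[0.4,0,0],"turn":0},{"xyz":[0.4,0,0],"turn":0},{"xyz":[0.4,0,0],"turn":0},{"xyz":[0.4,0,0],"turn":0},{"xyz":[0,0,0],"turn":0},{"xyz":[0,0,0],"turn":0}]'
python3 -c "
from h import *
go(st(-.004,-.142,.138),SY)"
python3 -m inch '[{"xyz":[0,0,0.3],"turn":0},{"xyz":[0,0,0.3],"turn":0},{"xyz":[0,0,0.2],"turn":0},{"xyz":[0,0,0.09],"turn":0},{"xyz":[0,0,0],"turn":0},{"xyz":[0,0,0],"turn":0},{"xyz":[0,0,0],"turn":0}]'
python3 -c "
from h import *
go(st(-.004,-.142,.111),SY)"
```

```text
t: 31.05
eef_pos: [0.6005, -0.1355, 0.318]
eef_rot: [-3.141, 0.001, 0.019]
force: [-0.3, 0.2, -3.3]
finger_gap: 0.0498
finger_force: 25.0
turn 0.00 shift [ 0.1  -0.01  0.  ] | grasp now [ 0.6004 -0.1355  0.138 ] yaw 0.019 F [-0.3  0.2 -3.3] gap 0.0498 t 31.1
t: 31.63
eef_pos: [0.601, -0.1357, 0.2914]
eef_rot: [3.141, -0.0, 0.019]
force: [-0.3, -1.9, -1.9]
finger_gap: 0.0501
finger_force: 25.0
turn 0.00 shift [ 0.08 -0.02  0.01] | grasp now [ 0.601  -0.1357  0.1114] yaw 0.019 F [-0.3 -1.9 -1.9] gap 0.0501 t 31.6
```

```bash
python3 -m inch '[{"xyz":[0,0,0],"turn":0},{"xyz":[0,0,0],"turn":0},{"xyz":[0,0,0],"turn":0},{"xyz":[0,0,0],"turn":0},{"xyz":[0,0,-0.3],"turn":0},{"xyz":[0,0,-0.6],"turn":0},{"xyz":[0,0,-0.9],"turn":0},{"xyz":[0,0,-1],"turn":0},{"xyz":[0,0,-1],"turn":0},{"xyz":[0,0,-0.3],"turn":0},{"xyz":[0,0,0],"turn":0},{"xyz":[0,0,0],"turn":0}]' 0
python3 - <<'E'
from h import *
def chk(c,name):
  P=cloud(c)
  for y in(-.1355,-.0405):
    m=(abs(P[...,2]-.12)<.012)&(abs(P[...,0]-.6)<.05)&(abs(P[...,1]-y)<.04); print(name,m.sum(),m.sum()and(cv2.minAreaRect(P[m][:,:2].astype(np.float32)),np.median(P[m][:,2])))
chk(snap('wrist'),'w')
c=snap('top'); chk(c,'top'); P=cloud(c)
m=(P[...,2]>.12)&(P[...,2]<.17)&(P[...,0]>.51)&(abs(P[...,1]+.26)<.03); print('lever',m.sum(),m.sum() and P[m].mean(0))
s=snap('scene'); cv2.imwrite('pics/both.png',np.vstack([c['img'][100:400],s['img'][120:400]]))
go([.67,-.2595,.25],SY)
E
```

```text
t: 32.63
eef_pos: [0.6009, -0.1353, 0.4139]
eef_rot: [-3.141, 0.0, 0.019]
force: [0.7, 0.3, -0.5]
finger_gap: 0.0939
finger_force: 0.0
w 1641 (((0.5990275144577026, -0.13610579073429108), (0.04714830219745636, 0.049964264035224915), 1.104353666305542), np.float64(0.12011529467576854))
w 1843 (((0.6013244986534119, -0.0413348563015461), (0.04707839712500572, 0.05017794668674469), 1.4859600067138672), np.float64(0.11988557134854111))
top 0 0
top 43 (((0.6021599769592285, -0.02142711542546749), (0.040977299213409424, 0.01349074300378561), 0.8485181927680969), np.float64(0.12021634042094531))
lever 25 [ 0.62117127 -0.26345488  0.15042127]
turn 0.00 shift [ 2.26  4.19 -0.63] | grasp now [ 0.5999 -0.135   0.2317] yaw 0.019 F [ 0.1 -0.3 -0.6] gap 0.0940 t 32.8
```

View pics/both.png

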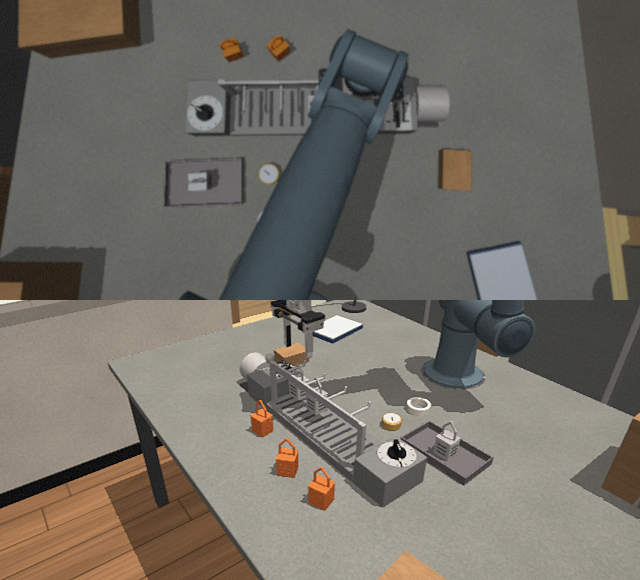

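Two damp canisters hang on hook2 and hook3, the dried one stands in the tray at (198,181), no others on the bench. Now move behind the ball.

```bash
python3 -m inch '[{"xyz":[0.4,0.6,0],"turn":0},{"xyz":[0.5,0.8,0],"turn":0},{"xyz":[0.5,0.8,0],"turn":0},{"xyz":[0.5,0.8,0],"turn":0},{"xyz":[0.5,0.8,0],"turn":0},{"xyz":[0.1,0.4,0],"turn":0},{"xyz":[0,0,0],"turn":0},{"xyz":[0,0,0],"turn":0},{"xyz":[0,0,0],"turn":0},{"xyz":[0,0,0],"turn":0},{"xyz":[0,0,0],"turn":0},{"xyz":[0,0,0],"turn":0}]' 1 10
python3 -c "
from h import *
go([.678,-.2595,.155],SY)"
```

```text
t: 33.78
eef_pos: [0.6782, -0.2591, 0.4148]
eef_rot: [3.142, -0.0, 0.02]
force: [-0.5, 0.2, -0.2]
finger_gap: 0.0177
finger_force: 0.0
turn 0.01 shift [-0.01  0.01  2.66] | grasp now [ 0.6783 -0.2591  0.2348] yaw 0.020 F [-0.5  0.2 -0.2] gap 0.0177 t 33.8
```

```bash
python3 -m inch '[{"xyz":[0,0,0.5],"turn":0},{"xyz":[0,0,0.6],"turn":0},{"xyz":[0,0,0.6],"turn":0},{"xyz":[0,0,0.6],"turn":0},{"xyz":[0,0,0.35],"turn":0},{"xyz":[0,0,0],"turn":0},{"xyz":[0,0,0],"turn":0}]' 1 10
python3 -m inch '[{"xyz":[-0.4,0,0],"turn":0},{"xyz":[-0.4,0,0],"turn":0},{"xyz":[-0.4,0,0],"turn":0},{"xyz":[-0.4,0,0],"turn":0},{"xyz":[-0.4,0,0],"turn":0},{"xyz":[-0.4,0,0],"turn":0},{"xyz":[-0.4,0,0],"turn":0},{"xyz":[-0.4,0,0],"turn":0},{"xyz":[0,0,0],"turn":0},{"xyz":[0,0,0],"turn":0},{"xyz":[0,0,0],"turn":0},{"xyz":[0,0,0],"turn":0}]'
python3 -m inch '[{"xyz":[0.4,0,-0.3],"turn":0},{"xyz":[0.3,0,-0.8],"turn":0},{"xyz":[0,0,-1],"turn":0},{"xyz":[0,0,-1],"turn":0},{"xyz":[0,0,-1],"turn":0},{"xyz":[-0.5,0,-1],"turn":0},{"xyz":[-1,0,0],"turn":0},{"xyz":[-1,0,0],"turn":0},{"xyz":[-1,0,0],"turn":0},{"xyz":[-1,0,0],"turn":0},{"xyz":[0,0,0],"turn":0},{"xyz":[0,0,0],"turn":0}]'
python3 - <<'E'
from h import *
go([.67,-.2595,.25],SY)
c=snap('wrist'); P=cloud(c)
m=(P[...,2]>.13)&(P[...,2]<.17)&(P[...,0]>.51)&(abs(P[...,1]+.26)<.03); print('lever',m.sum(),m.sum() and P[m].mean(0))
for y in(-.1355,-.0405):
    m=(abs(P[...,2]-.12)<.012)&(abs(P[...,0]-.6)<.05)&(abs(P[...,1]-y)<.04); print(m.sum(),m.sum()and(cv2.minAreaRect(P[m][:,:2].astype(np.float32)),np.median(P[m][:,2])))
cv2.imwrite('pics/w9.png',c['img'])
E
```

```text
t: 34.37
eef_pos: [0.6783, -0.2599, 0.3341]
eef_rot: [-3.141, 0.001, 0.019]
force: [1.4, -0.1, 0.8]
finger_gap: 0.0005
finger_force: 0.0
t: 35.37
eef_pos: [0.5831, -0.2619, 0.3356]
eef_rot: [3.141, -0.001, 0.019]
force: [-0.2, 0.1, -0.4]
finger_gap: 0.0003
finger_force: 0.0
t: 36.37
eef_pos: [0.468, -0.264, 0.4885]
eef_rot: [3.141, -0.001, 0.018]
force: [0.2, 0.1, 0.6]
finger_gap: 0.0003
finger_force: 0.0
turn -0.01 shift [ 6.72 -0.03  1.96] | grasp now [ 0.4682 -0.2642  0.3085] yaw 0.018 F [0.2 0.1 0.6] gap 0.0003 t 36.4
lever 624 [ 0.54507482 -0.26109544  0.1575825 ]
1573 (((0.5989804267883301, -0.13645806908607483), (0.04644548520445824, 0.05071656033396721), 2.0348563194274902), np.float64(0.11986026583021403))
2011 (((0.6011815071105957, -0.042491115629673004), (0.04698401317000389, 0.04976866766810417), 1.1768370866775513), np.float64(0.11989587455845174))
```

View pics/w9.png

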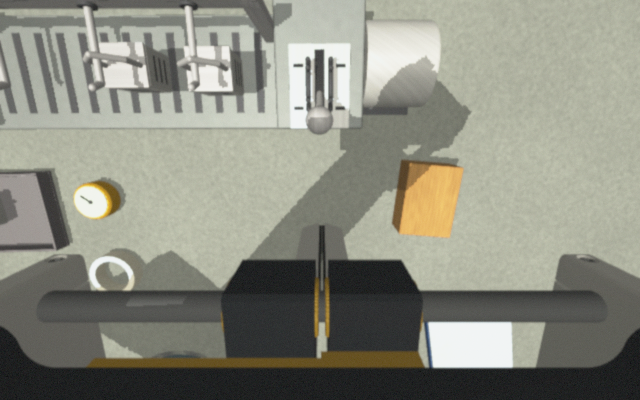

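The lever is open (ball at (318,120)), both damp canisters hang at (125,65) and (210,70), and the hygrometer and archive box are undisturbed. Handing in.

```bash
python3 -c "
from station import hand_in
print(hand_in())"
```

```text
the job is handed in; nothing more can be done
None
```

The job is handed in: the dried canister stands in the tray, both damp canisters hang on hook2 and hook3, the fan knob is on the index line, and the damper lever is open after being shut for the changeover; the hand-in gave no verdict.

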